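Sort the left- and right-hand shield-door carriers into their nest trays

TASK

The two aluminium door carriers draining on the sloping rack are a mirror-image pair from the balance's draught shield. Put each one into the empty pocket of the tray that already holds a carrier of the same hand, lying flat on the pocket's floor with its finger tab up. Leave the carriers already in the trays and everything else where they are.

Things in the scene. Friction and masses are not known exactly. Their poses are not given: they have to be found in the camera images.
- carrier_left: left-hand aluminium carrier, 60 g. Origin under its tab, on the underside; z out of the plate. 6 mm thick L-shaped plate: leg x -42..+36, y -13..+13 mm; ear x -42..-16 mm, out to y +39 mm: with x away from you and tab up, the ear is at the near end and points left; a 9 mm pin stands on it. Starts on the rack's sloping board (either place), ear end down against the lip, x up the slope.
- carrier_left_tab (a point): grip point in the tab of carrier_left, 34 mm above the underside along z, axes as the carrier's. Tab: 8 mm thick along x, 24 mm wide along y, round top 48 mm above the underside; grip it across the 8 mm (fingers close along the carrier's x). On the rack it leans 28 degrees from vertical, towards the rack's front (-x of the rack).
- carrier_right: right-hand aluminium carrier, 60 g. Origin under its tab, on the underside; z out of the plate. 6 mm thick L-shaped plate: leg x -42..+36, y -13..+13 mm; ear x -42..-16 mm, out to y -39 mm: with x away from you and tab up, the ear is at the near end and points right; a 9 mm pin stands on it. Starts on the rack's sloping board (either place), ear end down against the lip, x up the slope.
- carrier_right_tab (a point): grip point in the tab of carrier_right, 34 mm above the underside along z, axes as the carrier's. Tab: 8 mm thick along x, 24 mm wide along y, round top 48 mm above the underside; grip it across the 8 mm (fingers close along the carrier's x). On the rack it leans 28 degrees from vertical, towards the rack's front (-x of the rack).
- tray_left: shadow tray, dark with lighter pocket floors, 110 (x) x 156 (y) x 12 mm, fixed; origin under its centre, z up. Two equal L-shaped pockets side by side along y, 8 mm deep, for left-hand carriers, 4 mm to spare all round; the one at -y is taken, the other empty. A right-hand one cannot lie flat. The two trays may swap places.
- tray_left_pocket (a point): point on the floor of the empty pocket of tray_left, 4 mm above the table (3 mm along x, +23 mm along y from the tray's origin): where the origin of a left-hand carrier lies when it is centred in the pocket, its axes along the tray's (ear at the -x end, pointing to +y).
- sample_left: left-hand carrier of the same shape and origin as carrier_left, already lying flat in the taken pocket of tray_left, 72 mm along y from the empty pocket's point; it stays there.
- tray_right: shadow tray, dark with lighter pocket floors, 110 (x) x 156 (y) x 12 mm, fixed; origin under its centre, z up. Two equal L-shaped pockets side by side along y, 8 mm deep, for right-hand carriers, 4 mm to spare all round; the one at +y is taken, the other empty. A left-hand one cannot lie flat. The two trays may swap places.
- tray_right_pocket (a point): point on the floor of the empty pocket of tray_right, 4 mm above the table (3 mm along x, -23 mm along y from the tray's origin): where the origin of a right-hand carrier lies when it is centred in the pocket, its axes along the tray's (ear at the -x end, pointing to -y).
- sample_right: right-hand carrier of the same shape and origin as carrier_right, already lying flat in the taken pocket of tray_right, 72 mm along y from the empty pocket's point; it stays there.
- rack: white two-tier bench drainer, 250 mm wide (y), about 160 mm deep, 166 mm high, fixed; origin on the table under its centre. It stands on the right, its front (-x) facing left. Its lower board rises along the rack's x at 28 degrees from a lip 8 mm high (board 24 mm above the table at the lip, x = -75 mm).
- rack_shelf_edge (a point): middle of the front lower edge of the rack's top shelf, 155 mm above the table, 30 mm before the rack's origin. It overhangs the carriers (24 mm behind and 81 mm above the grip points), so a gripper pointing straight down hits it: go in and out square to the board, tool tilted about 28 degrees, fingers pointing down and along the rack's x.
- balance_top (a point): middle of the top of the glass-walled balance at the left of the table: a fixed housing about 260 mm (y) x 330 mm (x), 300 mm high, with a low display before it; pass over it or keep to its right.
- vial_a: sample vial 28 mm across, 58 mm high, on the rack's top shelf; bystander, origin at the centre of its underside.
- vial_b: sample vial 28 mm across, 58 mm high, on the rack's top shelf; bystander, origin at the centre of its underside.
- tin: round metal tin 66 mm across, 42 mm high, on the rack's top shelf; bystander, origin at the centre of its underside.
- cap: brown screw cap 53 mm across, 22 mm high, on the table between the rack and the trays; bystander, origin at the centre of its underside.

How it is judged:
By the outcome, as a careful person would: the job done as asked, in the order asked, and still so for the second after the job is handed in, with the robot touching nothing.
It also fails if it takes over 56 s, if anything falls off the work surface, if the arm or the gripper's body presses on something with over 40 N, if the wrist force passes 120 N, or if a joint passes its speed limit or range.

ROBOT

A 6-joint arm with a two-finger parallel gripper is mounted at the origin on a cart in front of the work surface, level with it; the furniture and walls round the work are solid. World frame = base frame: x ahead of the robot, y to its left, z up, the work surface at z = 0. Lengths are in m, angles in rad, forces in N, time in s.
With the tool pointing down it reaches from about 0.375 to 0.9 m from the base axis. Payload 3.1 kg.
Tool frame: the origin (TCP) lies between the finger pads; the fingertips stand manip.nose_length ahead of it and the grasp point (between the pads) lies 5 mm behind it (manip.nose_length is the distance from the TCP to the fingertips, in m); z points along the fingers, y is the line along which they close (so a half turn about z gives the same grasp; the last joint's range is limited). The gripper opens to 85 mm and grips with 20 to 120 N. Pads are 22 mm wide; open, the fingers measure 114 mm over their backs; the gripper's body (76 mm by 85 mm) begins 54 mm behind the grasp point. The pads swing forward as they close: fully open they stand 13 mm farther back than shut.
Start: joints at [0.935, 0.527, 1.433, -0, 1.181, -0.178], TCP at [0.276, 0.561, 0.245] pointing down, gripper open.
Joint ranges: [-3.08, 3.08], [-0.75, 2.2], [0.22, 2.44], [-1.43, 4.57], [0, 2.65], [-2.85, 2.85]. Speed limits (rad/s): [2.79, 2.79, 3.14, 3.14, 3.14, 3.14].

INTERFACE

Orientations are given as a unit quaternion [x, y, z, w].
In Python, from station import monitor, eyes, job, manip gives the robot as it stands.
- The arm moves only by the shell command python3 -m pendant 'ROWS' [FORCE]. ROWS is JSON, a list that holds one entry, the list of rows, each a list of 7 numbers: the shift along the tool's x, y, z as a fraction of full scale, then the turn, a rotation vector about the tool's x, y, z as a fraction of full scale, then the opening, from 0 (shut) to 1 (fully open). A call has 1 to 20 rows; each row shifts and turns the commanded pose from where the row before left it, along the tool's axes as they then stand; what a row does not reach is not made up. Full scale, the value 1, is 800 mm for a shift and 0.12 rad for a turn. A row lasts 1/10 s, in which the tool goes at most 50 mm and 8.59 degrees, less where a joint would pass 70% of its speed; a pose out of reach is approached as far as the arm can. A call with a number of a shift or a turn outside -1 to 1 is refused whole. A call with a gripper value outside its range is refused whole. The fingers move at their own pace and stop on an object; FORCE is the grip in N (left out, the last holds). Time passes only in rows, so rows that do not move let the fingers close. It gives the time, the measured TCP pose, the force, the opening and the grip force at its end, in the units of the state.
- monitor.sense(): the state, without advancing time (a new reading comes with each control period).
- eyes.snapshot(name): name is "side" or "top" or "wrist"; returns a dict with "pixels" (400x640x3 uint8, red, green, blue), "depth" (400x640 float32, m along the optical axis (not along the pixel's ray), 0 where there is no reading), "intrinsics" (3x3 intrinsics, pixels), "eye" and "attitude" of the camera in the world. Camera axes: x right, y down, z forward; pixel columns grow to the right and rows downward; lengths in m; the calibration is good to about 2 mm. A picture is of the moment at which its call begins.
- job.sign_off(): hands the job in; it is judged then, once.
The state is a dict: "t": time; "q": joint angles; "qd": joint speeds; "tau": joint torques, N m; "tcp_pos": TCP position; "tool_rot": TCP orientation; "force": force on the tool from outside, world axes, zero at the start; "ft_torque": the same for the moment, N m; "finger_gap": opening from 0.0 (shut) to 1.0 (fully open); "gripper_force": force on a finger pad.
Only numpy, scipy, OpenCV 4.12 (cv2) and the standard library are available. Lean on these libraries where they do the work, as an engineer would, in place of code of your own. Each camera call takes 0.05 s, during which the arm holds its last target. There are 200 camera calls.

## Working session

There is one attempt and no reset: what is moved stays moved. The work goes in short steps, Python scripts to look and compute and a shell command to move; the robot and the scene stay as the last step left them, time stands still between calls to the robot, and variables do not carry over. Pictures are saved under pics/ and viewed, at most 10 in all, crops included, and the job is handed in when it is done.

```bash
ls; mkdir -p pics
python3 - <<'E'
from station import monitor, eyes, job, manip
import cv2,numpy as np
print(manip.nose_length)
s=monitor.sense();print(s['t'],s['tcp_pos'],s['tool_rot'],s['force'],s['finger_gap'])
for n in ('top','side'):
    d=eyes.snapshot(n);np.savez(n+'0.npz',**d);print(n,d['eye'],d['attitude'],d['intrinsics'])
    cv2.imwrite(f'pics/{n}0.png',cv2.cvtColor(d['pixels'],cv2.COLOR_RGB2BGR))
E
```

```text
pics
0.014
0.0 [0.27522794 0.56037078 0.24432383] [ 2.26421448e-01  9.74028813e-01 -1.00425281e-03 -4.36217034e-04] [-0.35507255  0.63736743  0.38623986] 1.0041581874918375
top [0.29851791 0.02075852 1.67282162] [-0.70204872  0.70777607 -0.04873269  0.06169079] [[491.13970288   0.         309.01452475]
 [  0.         491.13970288 194.50198016]
 [  0.           0.           1.        ]]
side [-0.19118318 -0.24757155  0.82073405] [ 0.74741206 -0.5145406   0.23045869 -0.3514427 ] [[392.52497787   0.         319.88115688]
 [  0.         392.52497787 196.97331031]
 [  0.           0.           1.        ]]
```

View pics/top0.png

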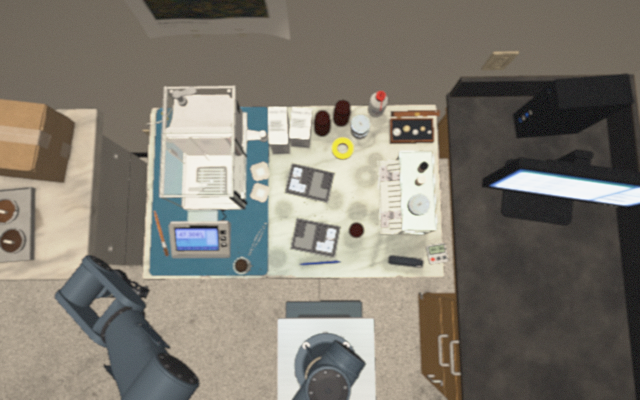

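View pics/side0.png

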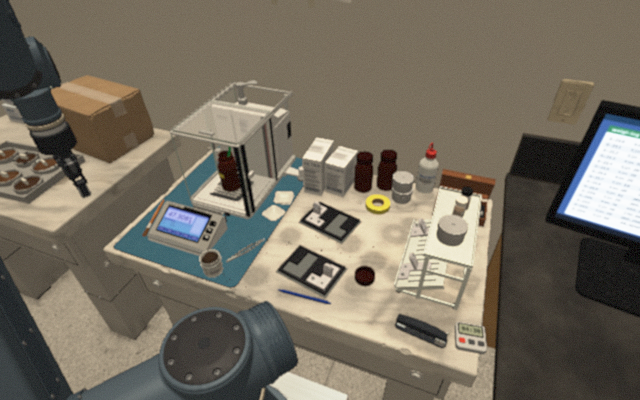

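The top view shows trays at about (311,182) and (316,237), the rack at (408,193) with its front facing left, and the cap at (357,229). I'll enlarge these areas next.

```bash
cat > h.py <<'E'
import numpy as np,cv2
from scipy.spatial.transform import Rotation as R
def load(n): return dict(np.load(n))
def pts(d):
    K=d['intrinsics'];v,u=np.mgrid[0:400,0:640];z=d['depth']
    c=np.stack([(u-K[0,2])/K[0,0]*z,(v-K[1,2])/K[1,1]*z,z],-1)
    return c@R.from_quat(d['attitude']).as_matrix().T+d['eye']
def ray(d,u,v,h):
    K=d['intrinsics'];r=R.from_quat(d['attitude']).apply([(u-K[0,2])/K[0,0],(v-K[1,2])/K[1,1],1])
    return d['eye']+r*(h-d['eye'][2])/r[2]
E
python3 - <<'E'
from h import *
a=load('top0.npz');b=load('side0.npz')
def crop(d,x0,y0,x1,y1,k): return cv2.resize(d['pixels'][y0:y1,x0:x1],None,fx=k,fy=k,interpolation=cv2.INTER_CUBIC)
t=crop(a,280,145,450,270,4.7)[:,:,::-1]
cv2.imwrite('pics/topc.png',t)
s=crop(b,265,185,485,315,3.6)[:,:,::-1]
cv2.imwrite('pics/sidec.png',s)
P=pts(a)
for u,v in [(311,182),(316,237),(357,229),(408,193),(390,190),(390,200),(300,250),(418,205)]: print(u,v,P[v,u].round(3))
E
```

```text
311 182 [0.603 0.043 0.017]
316 237 [0.414 0.028 0.02 ]
357 229 [ 0.442 -0.112  0.   ]
408 193 [ 0.539 -0.261  0.157]
390 190 [ 0.569 -0.222  0.04 ]
390 200 [ 0.535 -0.222  0.037]
300 250 [0.372 0.082 0.003]
418 205 [ 0.496 -0.281  0.2  ]
```

View pics/topc.png

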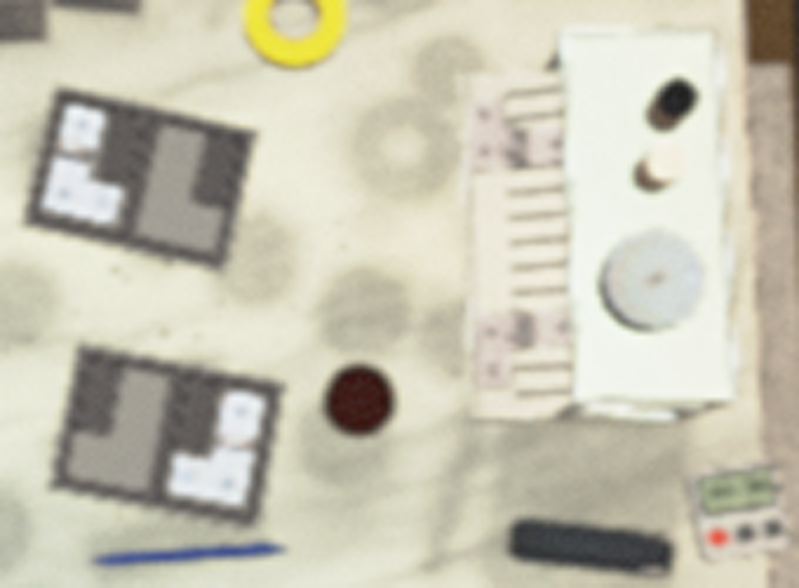

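View pics/sidec.png

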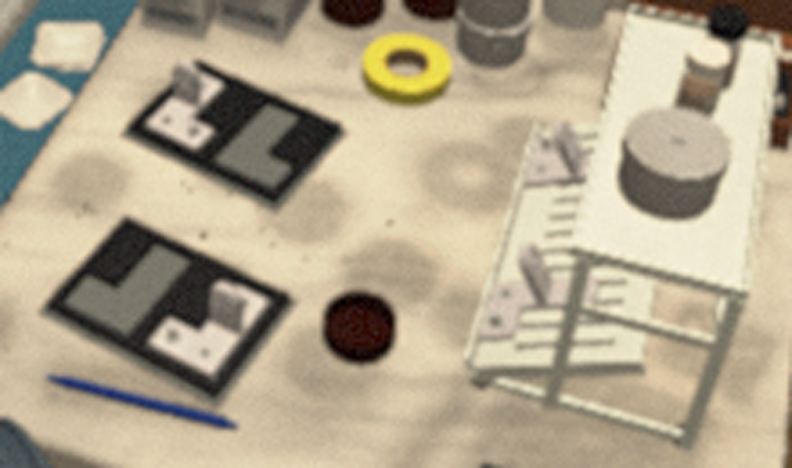

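The far tray's sample has its ear pointing right, so it is the right-hand tray with its right pocket empty. The near tray is left-hand with its left pocket empty. On the rack, the carrier at topc (490,130) has its ear towards world +x, so it is left-hand. The lower one at (490,350) is right-hand. Next I'll measure tray corners and tab tops.

```bash
cat >> h.py <<'E'
def plan(p,Rm,N,s):
    "N equal rows from state s to pose p,Rm -> shift and turn fractions"
    p0=np.array(s['tcp_pos']);R0=R.from_quat(s['tool_rot'])
    rv=(R0.inv()*R.from_matrix(Rm)).as_rotvec()/N
    A=sum((R0*R.from_rotvec(k*rv)).as_matrix() for k in range(N))
    sh=np.linalg.solve(A,np.array(p)-p0)
    print(N,'rows',(sh/.8).round(4),(rv/.12).round(3),'mm/row',round(np.linalg.norm(sh)*1e3,1))
E
python3 - <<'E'
from h import *
from station import monitor, eyes
a=load('top0.npz');b=load('side0.npz')
g=cv2.cvtColor(a['pixels'],cv2.COLOR_RGB2GRAY)
for nm,(x0,y0,x1,y1) in dict(far=(284,160,337,206),near=(288,215,343,259)).items():
    m=np.zeros_like(g);m[y0:y1,x0:x1]=(g[y0:y1,x0:x1]<130)*255
    n,l,st,_=cv2.connectedComponentsWithStats(m);k=1+np.argmax(st[1:,4])
    c=np.argwhere(l==k)[:,::-1].astype(np.float32)
    w=np.array([ray(a,u,v,.012)[:2] for u,v in c],np.float32)
    r=cv2.minAreaRect(w);bx=cv2.boxPoints(r)
    print(nm,'centre',np.round(r[0],4),'size',np.round(r[1],4),'ang',round(r[2],1),bx.round(3).tolist())
def tri(p,q):
    o=[];D=[]
    for d,(u,v) in ((a,p),(b,q)):
        D.append(ray(d,u,v,0)-d['eye']);o.append(d['eye'])
    D=[x/np.linalg.norm(x) for x in D]
    t=np.linalg.lstsq(np.stack([D[0],-D[1]],1),o[1]-o[0],rcond=None)[0]
    P=o[0]+t[0]*D[0];Q=o[1]+t[1]*D[1];return ((P+Q)/2).round(4),np.linalg.norm(P-Q).round(4)
T=lambda x,y:(280+x/4.7,145+y/4.7); S=lambda x,y:(265+x/3.6,185+y/3.6)
print('L tab',tri(T(517,148),S(567,125)));print('R tab',tri(T(521,328),S(531,250)))
print('sampleR tab',tri(T(82,122),S(185,67)));print('cap',ray(a,*T(359,400),.022))
for n,p in dict(lipfar=(474,76),lipnear=(470,415)).items(): print(n,ray(a,*T(*p),.03).round(4))
for n,p in dict(sf=(560,28),sn=(574,402),bf=(712,28),bn=(733,400)).items(): print(n,ray(a,*T(*p),.166).round(4))
d=eyes.snapshot('wrist');s=monitor.sense()
Rt=R.from_quat(s['tool_rot'])
print('cam in tool',Rt.inv().apply(d['eye']-s['tcp_pos']).round(3),(Rt.inv()*R.from_quat(d['attitude'])).as_matrix().round(2).tolist(),d['intrinsics'][0])
E
```

```text
far centre [0.6025 0.0493] size [0.1464 0.1032] ang 76.1 [[0.5350000262260437, -0.008999999612569809], [0.6349999904632568, -0.03400000184774399], [0.6700000166893005, 0.1080000028014183], [0.5699999928474426, 0.13300000131130219]]
near centre [0.4141 0.0309] size [0.1466 0.1025] ang 78.3 [[0.3490000069141388, -0.03099999949336052], [0.4490000009536743, -0.050999999046325684], [0.4790000021457672, 0.09200000017881393], [0.3790000081062317, 0.11299999803304672]]
L tab (array([ 0.6033, -0.2148,  0.0997]), np.float64(0.0003))
R tab (array([ 0.4786, -0.2139,  0.0947]), np.float64(0.0008))
sampleR tab (array([0.635 , 0.0946, 0.037 ]), np.float64(0.0129))
cap [ 0.43626609 -0.10807726  0.022     ]
lipfar [ 0.6704 -0.1959  0.03  ]
lipnear [ 0.4243 -0.1859  0.03  ]
sf [ 0.6718 -0.2362  0.166 ]
sn [ 0.4218 -0.2366  0.166 ]
bf [ 0.6707 -0.3373  0.166 ]
bn [ 0.4223 -0.3396  0.166 ]
cam in tool [ 0.067  0.    -0.128] [[0.0, -0.96, -0.26], [1.0, 0.0, -0.0], [0.0, -0.26, 0.96]] [332.03549058   0.         318.60021761]
```

```bash
python3 -m pendant '[[[0,0,-0.05,0,0,0,1],[0,0,-0.05,0,0,0,1],[0,0,-0.05,0,0,0,1],[0,0,-0.05,0,0,0,0.6],[0,0,0,0,0,0,0.5]]]'
cat >> h.py <<'E'
def down(yaw,tilt=0):
    "tool y along yaw, z down; tilted: z = -board normal"
    y=np.array([np.cos(yaw),np.sin(yaw),0]);c,s=np.cos(tilt),np.sin(tilt)
    z=np.array([*(y[:2]*s),-c]);y2=np.array([*(y[:2]*c),s])
    return np.stack([np.cross(y2,z),y2,z],1)
E
python3 - <<'E'
from h import *
from station import monitor
s=monitor.sense();print(s['tcp_pos'],s['finger_gap'],s['t'])
D=np.deg2rad
plan([.43,.08,.40],down(D(-35)),18,s)
s2=dict(tcp_pos=[.43,.08,.40],tool_rot=R.from_matrix(down(D(-35))).as_quat())
plan([.56,-.145,.20],down(D(-90),D(28)),11,s2)
# arc check
rv=(R.from_quat(s['tool_rot']).inv()*R.from_matrix(down(D(-35)))).as_rotvec()/18;R0=R.from_quat(s['tool_rot'])
A=[(R0*R.from_rotvec(k*rv)).as_matrix() for k in range(18)];sh=np.linalg.solve(sum(A),np.array([.43,.08,.40])-s['tcp_pos'])
print((s['tcp_pos']+np.cumsum([a@sh for a in A],0))[::3].round(2).tolist())
E
```

```text
t: 0.65
tcp_pos: [0.2771, 0.5631, 0.4124]
tool_rot: [0.226, 0.974, 0.006, 0.003]
force: [0.7, -0.1, 0.1]
finger_gap: 0.69
gripper_force: 0.0
[0.2770859  0.56306901 0.41236437] 0.6900789135019386 0.65
18 rows [-0.0399  0.0003  0.0008] [ 0.006 -0.005  0.799] mm/row 32.0
11 rows [0.0018 0.0252 0.0292] [-0.341 -0.178  0.712] mm/row 30.9
[[0.31, 0.55, 0.41], [0.38, 0.49, 0.41], [0.44, 0.42, 0.41], [0.47, 0.33, 0.41], [0.48, 0.23, 0.4], [0.46, 0.14, 0.4]]
```

```bash
python3 -m pendant '[[[-0.04,0,0.001,0,0,0.8,0.5],[-0.04,0,0.001,0,0,0.8,0.5],[-0.04,0,0.001,0,0,0.8,0.5],[-0.04,0,0.001,0,0,0.8,0.5],[-0.04,0,0.001,0,0,0.8,0.5],[-0.04,0,0.001,0,0,0.8,0.5],[-0.04,0,0.001,0,0,0.8,0.5],[-0.04,0,0.001,0,0,0.8,0.5],[-0.04,0,0.001,0,0,0.8,0.5],[-0.04,0,0.001,0,0,0.8,0.5],[-0.04,0,0.001,0,0,0.8,0.5],[-0.04,0,0.001,0,0,0.8,0.5],[-0.04,0,0.001,0,0,0.8,0.5],[-0.04,0,0.001,0,0,0.8,0.5],[-0.04,0,0.001,0,0,0.8,0.5],[-0.04,0,0.001,0,0,0.8,0.5],[-0.04,0,0.001,0,0,0.8,0.5],[-0.04,0,0.001,0,0,0.8,0.5],[0,0,0,0,0,0,0.5]]]'
python3 - <<'E'
from h import *
from station import monitor,eyes
s=monitor.sense();D=np.deg2rad
d=eyes.snapshot('wrist');np.savez('w1.npz',**d)
cv2.imwrite('pics/w1.png',d['pixels'][:,:,::-1])
plan([.56,-.145,.20],down(D(-90),D(28)),11,s)
E
```

```text
t: 2.55
tcp_pos: [0.4222, 0.074, 0.39]
tool_rot: [0.889, 0.458, -0.002, -0.0]
force: [0.6, 0.4, -1.0]
finger_gap: 0.502
gripper_force: 0.0
11 rows [0.003  0.0253 0.0279] [-0.342 -0.174  0.707] mm/row 30.3
```

View pics/w1.png

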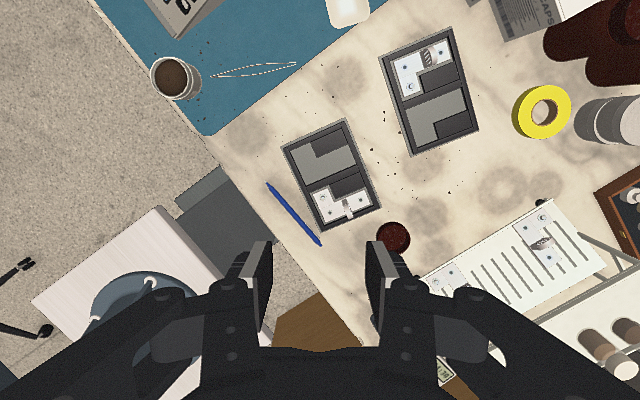

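The wrist view shows the whole of both trays. The near one at (331,175) has its empty pocket at the upper left, and the far one at (430,90) has it at the lower right. I'll measure both here and move to the rack view.

```bash
python3 -m pendant '[[[0.003,0.0253,0.028,-0.342,-0.174,0.707,0.5],[0.003,0.0253,0.028,-0.342,-0.174,0.707,0.5],[0.003,0.0253,0.028,-0.342,-0.174,0.707,0.5],[0.003,0.0253,0.028,-0.342,-0.174,0.707,0.5],[0.003,0.0253,0.028,-0.342,-0.174,0.707,0.5],[0.003,0.0253,0.028,-0.342,-0.174,0.707,0.5],[0.003,0.0253,0.028,-0.342,-0.174,0.707,0.5],[0.003,0.0253,0.028,-0.342,-0.174,0.707,0.5],[0.003,0.0253,0.028,-0.342,-0.174,0.707,0.5],[0.003,0.0253,0.028,-0.342,-0.174,0.707,0.5],[0.003,0.0253,0.028,-0.342,-0.174,0.707,0.5],[0,0,0,0,0,0,0.5],[0,0,0,0,0,0,0.5]]]'
python3 - <<'E'
from h import *
from station import monitor,eyes
d=eyes.snapshot('wrist');np.savez('w2.npz',**d)
cv2.imwrite('pics/w2.png',d['pixels'][:,:,::-1])
a=load('w1.npz');g=cv2.GaussianBlur(cv2.cvtColor(a['pixels'],cv2.COLOR_RGB2GRAY),(3,3),0)
for nm,(x0,y0,x1,y1) in dict(far=(370,18,487,162),near=(276,110,386,238)).items():
    m=np.zeros_like(g);m[y0:y1,x0:x1]=(g[y0:y1,x0:x1]<130)*255
    n,l,st,_=cv2.connectedComponentsWithStats(m);k=1+np.argmax(st[1:,4])
    c=cv2.convexHull(np.argwhere(l==k)[:,::-1].astype(np.int32))[:,0]
    w=np.array([ray(a,u,v,.012)[:2] for u,v in c],np.float32)
    r=cv2.minAreaRect(w);bx=cv2.boxPoints(r)
    print(nm,np.round(r[0],4),np.round(r[1],4),round(r[2],2))
    # lighter empty pocket floor
    ok=cv2.minAreaRect(c.astype(np.float32))
E
```

```text
t: 3.9
tcp_pos: [0.5639, -0.1413, 0.1995]
tool_rot: [0.971, 0.003, 0.001, 0.241]
force: [-0.5, 0.0, -0.2]
finger_gap: 0.496
gripper_force: 0.0
far [0.6052 0.051 ] [0.1499 0.1045] 76.07
near [0.4176 0.0327] [0.1499 0.105 ] 78.46
```

View pics/w2.png

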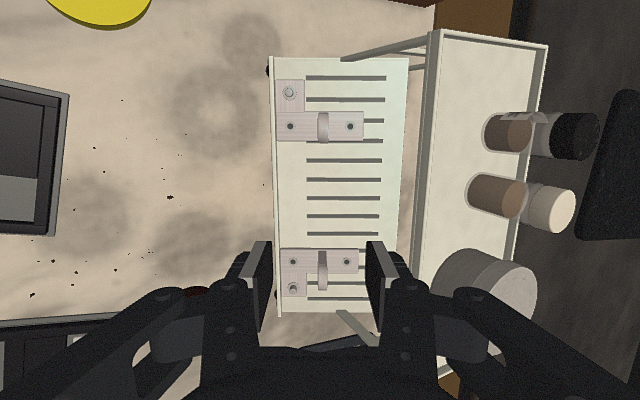

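The picture shows the left-hand carrier at the top (leg about 277-363 × 112-140, tab at (323,127)) and the right-hand one at the bottom (leg about 280-358 × 249-273, tab at (323,268)). I'll segment the plates and cast them onto the board plane.

Run:
```python
from h import *
from station import monitor
d=load('w2.npz');im=d['pixels'].astype(int);t=np.deg2rad(28)
f=cv2.GaussianBlur((im[:,:,0]-im[:,:,1]+128).astype(np.uint8),(3,3),0).astype(int)-128
print('plate/board R-G',f[118:122,300:310].mean(),f[150:155,300:320].mean())
n=np.array([0,np.sin(t),np.cos(t)]);ex=np.array([0,-np.cos(t),np.sin(t)]);p0=np.array([0.545,-.191,.024])
K=d['intrinsics'];Rc=R.from_quat(d['attitude'])
def onb(u,v,h):
    r=Rc.apply([(u-K[0,2])/K[0,0],(v-K[1,2])/K[1,1],1]);q=d['eye']+r*(n@(p0-d['eye'])+h)/(n@r)
    return np.array([(q-p0)@ex,q[0]])*1e3   # mm along slope, world x
for nm,(x0,y0,x1,y1) in dict(L=(272,74,375,150),R=(272,240,362,300)).items():
    m=np.zeros(f.shape,np.uint8);m[y0:y1,x0:x1]=f[y0:y1,x0:x1]>0
    m=cv2.morphologyEx(m,cv2.MORPH_OPEN,np.ones((3,3)));k,l,st,_=cv2.connectedComponentsWithStats(m);k=1+np.argmax(st[1:,4])
    print(nm,'bbox',st[k])
    w=np.array([onb(u,v,.006) for v,u in np.argwhere(l==k)],np.float32)
    r=cv2.minAreaRect(w);print(' rect',np.round(r[0],1),np.round(r[1],1),round(r[2],1),np.round(cv2.boxPoints(r)).tolist())
print('depthcheck',[pts(d)[v,u].round(4).tolist()+[round(1e3*float(n@(pts(d)[v,u]-p0)),1)] for u,v in [(310,120),(310,153),(340,255),(300,175),(350,175)]])
for u,v in [(323,113),(323,141),(323,250),(323,289)]: print('tabtop',onb(u,v,.048))
# board front edge and sides
for u,v in [(271,57),(279,316),(408,58)]: print('board corner',onb(u,v,0))
```

```text
plate/board R-G 10.425 6.04
L bbox [ 272   74  103   76 5302]
 rect [ 41.2 628.9] [91.4 63.4] 0.3 [[-5.0, 660.0], [-4.0, 597.0], [87.0, 597.0], [87.0, 661.0]]
R bbox [ 272  240   90   60 5276]
 rect [ 35.9 477.6] [90.5 64.3] 0.4 [[-10.0, 509.0], [-9.0, 445.0], [81.0, 446.0], [81.0, 510.0]]
depthcheck [[0.6226, -0.2147, 0.0429, 5.6], [0.5928, -0.2175, 0.0372, -0.8], [0.4933, -0.2412, 0.0555, 4.3], [0.5723, -0.2089, 0.0334, -0.1], [0.5726, -0.2502, 0.0555, -0.0]]
tabtop [ 40.77884401 628.79643549]
tabtop [ 40.95440913 607.97722719]
tabtop [ 41.71676118 517.57450066]
tabtop [ 42.02470395 481.0574266 ]
board corner [ -3.6476197  674.71752172]
board corner [ -3.36895576 421.32511124]
board corner [113.67957781 674.46769904]
```

Run:
```python
from h import *
d=load('w2.npz');im=d['pixels'].astype(np.float32);t=np.deg2rad(28)
b=cv2.GaussianBlur(im,(5,5),0);f=b[:,:,0]-b[:,:,1]
n=np.array([0,np.sin(t),np.cos(t)]);ex=np.array([0,-np.cos(t),np.sin(t)]);p0=np.array([0.545,-.191,.024])
P=pts(d);h=(P-p0)@n*1e3;sl=(P-p0)@ex*1e3;X=P[:,:,0]*1e3
for nm,(x0,y0,x1,y1) in dict(L=(274,74,375,150),R=(274,238,362,305)).items():
    z=np.zeros(f.shape,bool);z[y0:y1,x0:x1]=1
    m=(z&(f>8.2)&(h>2.5)&(h<10)&(sl>-2)).astype(np.uint8);m=cv2.morphologyEx(m,cv2.MORPH_OPEN,np.ones((3,3)))
    k,l,st,_=cv2.connectedComponentsWithStats(m);k=1+np.argmax(st[1:,4]);M=l==k
    q=lambda a,c:np.percentile(a[c],[1,99]).round(1)
    leg=M&(sl>45); ear=M&(sl<24)
    print(nm,st[k],'slope',q(sl,M),'x all',q(X,ear),'leg x',q(X,leg))
    T=z&(h>36)&(h<55);print(' tab',T.sum(),'slope',np.median(sl[T]).round(1),q(sl,T),'x',q(X,T),'h',q(h,T))
```

```text
Traceback (most recent call last):
IndexError: index -1 is out of bounds for axis 0 with size 0
```

Run:
```python
from h import *
d=load('w2.npz');t=np.deg2rad(28)
n=np.array([0,np.sin(t),np.cos(t)]);ex=np.array([0,-np.cos(t),np.sin(t)]);p0=np.array([0.545,-.191,.024])
P=pts(d);P=np.where(d['depth'][...,None]>0,P,np.nan);h=(P-p0)@n*1e3;sl=(P-p0)@ex*1e3;X=P[:,:,0]*1e3
hm=cv2.medianBlur(np.nan_to_num(h,nan=-99).astype(np.float32),5)
q=lambda a,c:np.nanpercentile(a[c],[2,98]).round(1) if c.sum() else None
for nm,(x0,y0,x1,y1) in dict(L=(274,74,375,150),R=(274,238,356,305)).items():
    z=np.zeros(h.shape,bool);z[y0:y1,x0:x1]=1
    M=z&(hm>3)&(hm<8.5)&(sl>2)
    c=lambda r:M&(sl>r[0])&(sl<r[1])
    print(nm,M.sum(),'slope',q(sl,M),'ear x',q(X,c((8,22))),'leg x',q(X,c((50,72))))
    T=z&(h>36)&(h<55);print(' tab',T.sum(),'slope',q(sl,T),'x',q(X,T),'h',q(h,T))
K=d['intrinsics'];Rc=R.from_quat(d['attitude'])
def onb(u,v,hh):
    r=Rc.apply([(u-K[0,2])/K[0,0],(v-K[1,2])/K[1,1],1]);q=d['eye']+r*(n@(p0-d['eye'])+hh)/(n@r)
    return (np.array([(q-p0)@ex,q[0]])*1e3).round(1)
print('L leg edges',onb(340,112,.006),onb(340,140,.006),'ends',onb(277,126,.006),onb(363,126,.006),'ear top',onb(290,79,.006))
print('R leg edges',onb(340,248.5,.006),onb(340,273,.006),'end',onb(358,260,.006),'holes',onb(293,262,.006),onb(347,262,.006))
print('L holes',onb(290,126,.006),onb(350,126,.006))
cv2.imwrite('pics/w2c.png',cv2.resize(d['pixels'][65:310,260:380,::-1],None,fx=2.4,fy=2.4,interpolation=cv2.INTER_CUBIC))
```

```text
L 2994 slope [ 2.8 74.7] ear x [605.9 655. ] leg x [605.3 630.4]
 tab 322 slope [37.  44.8] x [606.5 628.7] h [38.5 48.2]
R 2076 slope [ 2.8 72.8] ear x [449.6 499.5] leg x [475.6 499.7]
 tab 236 slope [37.6 45.6] x [478.8 498.4] h [36.8 48. ]
L leg edges [ 56.1 629.5] [ 56.6 605.3] ends [  0.7 617.3] [ 76.6 617.7] ear top [ 12.8 656.5]
R leg edges [ 58.9 501. ] [ 59.4 474.7] end [ 76.8 488.9] holes [ 12.8 486.3] [ 66.1 486.7]
L holes [ 12.1 617.3] [ 65.2 617.6]
```

View pics/w2c.png

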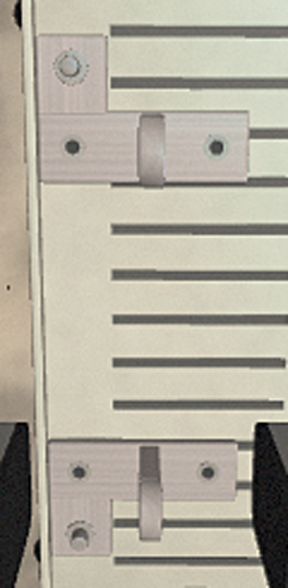

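Heights and sizes agree: the left tab is at x 0.6176 and the right at 0.4876, about 41 mm up the slope, with the rack yaw near 0. Next I'll plan the left grasp.

```bash
cat >> h.py <<'E'
t=np.deg2rad(28);n=np.array([0,np.sin(t),np.cos(t)]);ex=np.array([0,-np.cos(t),np.sin(t)]);p0=np.array([0,-.191,.024])
def board(x,s,h): return np.array([x,0,0])+p0+ex*s+n*h
BR=down(-np.pi/2,t)
E
python3 - <<'E'
from h import *
from station import monitor
s=monitor.sense();q=np.array(s['tcp_pos'])-p0
print('slope,h',q@ex,q@n)
A=board(.6176,.041,.11);plan(A,BR,2,s);plan(board(.6176,.041,.029),BR,3,dict(tcp_pos=A,tool_rot=R.from_matrix(BR).as_quat()))
E
```

```text
slope,h 0.03867697999077797 0.17906422607776024
2 rows [0.0334 0.0016 0.0433] [-0.009 -0.02   0.02 ] mm/row 43.7
3 rows [-0.     -0.      0.0337] [0. 0. 0.] mm/row 27.0
```

```bash
python3 -m pendant '[[[0.0334,0.0016,0.0433,-0.01,-0.02,0.02,0.5],[0.0334,0.0016,0.0433,-0.01,-0.02,0.02,0.5],[0,0,0.025,0,0,0,0.5],[0,0,0.025,0,0,0,0.5],[0,0,0,0,0,0,0.5]]]'
python3 - <<'E'
from h import *
from station import monitor
s=monitor.sense()
plan(board(.6176,.041,.029),BR,3,s)
E
```

```text
t: 4.45
tcp_pos: [0.6162, -0.195, 0.1037]
tool_rot: [0.97, -0.0, -0.002, 0.242]
force: [-0.8, 0.4, 0.9]
finger_gap: 0.499
gripper_force: 0.0
3 rows [0.0006 0.     0.0164] [-0.    0.01  0.  ] mm/row 13.2
```

```bash
python3 -m pendant '[[[0.0006,0,0.0164,0,0.01,0,0.5],[0.0006,0,0.0164,0,0.01,0,0.5],[0.0006,0,0.0164,0,0.01,0,0.5],[0,0,0,0,0,0,0.5],[0,0,0,0,0,0,0.5]]]'
python3 - <<'E'
from h import *
from station import monitor
s=monitor.sense()
plan(board(.6176,.041,.029),BR,1,s)
E
```

```text
t: 4.95
tcp_pos: [0.6176, -0.2115, 0.0684]
tool_rot: [0.971, -0.0, 0.001, 0.241]
force: [0.5, 7.4, -4.9]
finger_gap: 0.495
gripper_force: 0.0
1 rows [-0.      0.0025  0.0007] [-0.024 -0.015 -0.007] mm/row 2.1
```

Run:
```python
from h import *
from station import monitor,eyes
d=eyes.snapshot('wrist');np.savez('w3.npz',**d)
e=eyes.snapshot('side')
a=cv2.resize(e['pixels'][150:330,360:500],(467,600));b=cv2.resize(d['pixels'][120:400,:],(800-467,146))
o=np.zeros((600,800,3),np.uint8);o[:,:467]=a;o[:146,467:]=b
c=d['pixels'][100:400,200:500];o[200:533,467:]=cv2.resize(c,(333,333))
cv2.imwrite('pics/w3.png',o[:,:,::-1])
s=monitor.sense();print(s['force'],s['ft_torque'],s['q'])
```

```text
[ 0.09349613  7.30499957 -4.49259603] [ 1.04226664e+00 -4.67164212e-03  8.82856459e-04] [-0.30747702  0.80709028  1.57344318 -0.72055084  0.73928149  1.80162574]
```

View pics/w3.png

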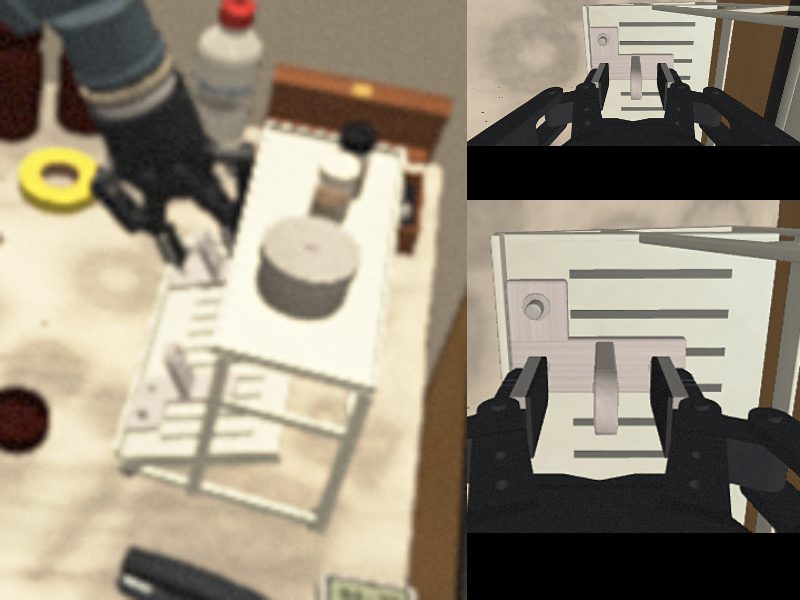

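The wrist and side views show the tab at crop (605,390), midway between the pads. The outer knuckle of the half-open finger lightly touches the shelf edge (8.6 N), and closing should pull it clear. I'll ease back slightly and close.

```bash
python3 -m pendant '[[[0,-0.0015,0,0,0,0,0.3],[0,0,0,0,0,0,0],[0,0,0,0,0,0,0],[0,0,0,0,0,0,0],[0,0,0,0,0,0,0],[0,0,0,0,0,0,0],[0,0,0,0,0,0,0]]]' 50;  python3 - <<'E'
from h import *
from station import monitor
s=monitor.sense();print(s['t'],(np.array(s['tcp_pos'])-p0)@ex,(np.array(s['tcp_pos'])-p0)@n)
E
```

```text
t: 5.75
tcp_pos: [0.6193, -0.2135, 0.0708]
tool_rot: [0.97, -0.001, 0.002, 0.243]
force: [0.3, 0.8, 2.9]
finger_gap: 0.084
gripper_force: 48.9
5.75 0.04181429213190147 0.03071742647836858
```

```bash
python3 -m pendant '[[[0,0,-0.0125,0,0,0,0],[0,0,-0.025,0,0,0,0],[0,0,-0.0375,0,0,0,0],[0,0,-0.0375,0,0,0,0],[0,0,-0.0375,0,0,0,0],[0,0,-0.0375,0,0,0,0],[0,0,0,0,0,0,0]]]';  python3 - <<'E'
from h import *
from station import monitor
s=monitor.sense();print(s['t'])
for nm,c,a,dy in (('near',[.416,.032],-11.5,.023),('far',[.604,.050],-13.9,-.023)):
    y=np.deg2rad(a);p=np.array(c)+np.array([[np.cos(y),-np.sin(y)],[np.sin(y),np.cos(y)]])@[.003,dy]
    print(nm,'pocket',p.round(4))
    if nm=='near': plan([*p,.15],down(y),13,s)
E
```

```text
t: 6.45
tcp_pos: [0.6208, -0.1403, 0.2081]
tool_rot: [0.97, -0.0, 0.007, 0.243]
force: [1.4, 0.5, -0.5]
finger_gap: 0.082
gripper_force: 48.9
6.45
near pocket [0.4235 0.0539]
13 rows [-0.004  -0.0292 -0.0019] [ 0.27   0.208 -0.859] mm/row 23.7
far pocket [0.6014 0.027 ]
```

```bash
python3 -m pendant '[[[-0.004,-0.0292,-0.0019,0.27,0.208,-0.859,0],[-0.004,-0.0292,-0.0019,0.27,0.208,-0.859,0],[-0.004,-0.0292,-0.0019,0.27,0.208,-0.859,0],[-0.004,-0.0292,-0.0019,0.27,0.208,-0.859,0],[-0.004,-0.0292,-0.0019,0.27,0.208,-0.859,0],[-0.004,-0.0292,-0.0019,0.27,0.208,-0.859,0],[-0.004,-0.0292,-0.0019,0.27,0.208,-0.859,0],[-0.004,-0.0292,-0.0019,0.27,0.208,-0.859,0],[-0.004,-0.0292,-0.0019,0.27,0.208,-0.859,0],[-0.004,-0.0292,-0.0019,0.27,0.208,-0.859,0],[-0.004,-0.0292,-0.0019,0.27,0.208,-0.859,0],[-0.004,-0.0292,-0.0019,0.27,0.208,-0.859,0],[-0.004,-0.0292,-0.0019,0.27,0.208,-0.859,0],[0,0,0,0,0,0,0],[0,0,0,0,0,0,0]]]';  python3 - <<'E'
from h import *
from station import monitor,eyes
d=eyes.snapshot('wrist');np.savez('w4.npz',**d);s=monitor.sense()
np.savez('s4.npz',p=s['tcp_pos'],r=s['tool_rot'])
cv2.imwrite('pics/w4.png',d['pixels'][:,:,::-1])
plan([.4235,.0539,.15],down(np.deg2rad(-11.5)),1,s)
E
```

```text
t: 7.95
tcp_pos: [0.4221, 0.0518, 0.1469]
tool_rot: [0.776, 0.63, -0.003, -0.003]
force: [0.1, 0.3, -0.8]
finger_gap: 0.087
gripper_force: 48.8
1 rows [ 0.0027  0.0002 -0.0039] [-0.056  0.008 -0.049] mm/row 3.8
```

View pics/w4.png

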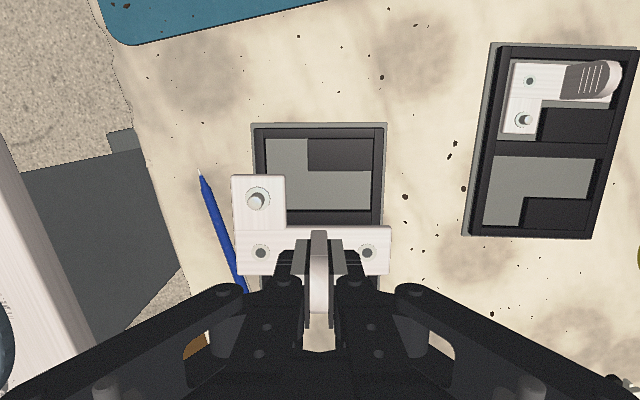

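The view shows the held left carrier (leg 237-391 × 226-275, ear up to (231,175)) in front of the near tray. Its empty pocket's ear is at (264-308, 137) and the leg's end is at u≈372. Next I'll measure both relative to the tool.

Run:
```python
from h import *
d=load('w4.npz');S=load('s4.npz');g=cv2.GaussianBlur(cv2.cvtColor(d['pixels'],cv2.COLOR_RGB2GRAY),(3,3),0).astype(float)
def step(u0,u1,v0,v1,ax):
    p=g[v0:v1,u0:u1].mean(0 if ax=='u' else 1);gr=np.abs(np.diff(p));k=np.argsort(-gr)[:3]
    o=(u0 if ax=='u' else v0); return [(round(o+i+.5,1),round(float(p[i+1]-p[i]))) for i in k]
E={'pocketL u':(256,274,142,165,'u'),'pocketR u':(362,382,176,205,'u'),'earR u':(300,316,142,165,'u'),'earTop v':(270,300,128,145,'v'),'legTop v':(315,360,162,178,'v'),
'c earL u':(224,240,185,215,'u'),'c earR u':(280,294,185,215,'u'),'c legR u':(382,400,235,265,'u'),'c earTop v':(240,275,167,184,'v'),'c legTop v':(295,380,218,236,'v'),'c legbot v':(245,275,265,290,'v')}
for k,a in E.items(): print(k,step(*a))
```

```text
pocketL u [(np.float64(265.5), 53), (np.float64(266.5), 36), (np.float64(263.5), -24)]
pocketR u [(np.float64(370.5), -50), (np.float64(369.5), -43), (np.float64(380.5), 27)]
earR u [(np.float64(306.5), -35), (np.float64(307.5), -30), (np.float64(305.5), -10)]
earTop v [(np.float64(138.5), 44), (np.float64(137.5), 24), (np.float64(139.5), 17)]
legTop v [(np.float64(170.5), 37), (np.float64(171.5), 30), (np.float64(169.5), 11)]
c earL u [(np.float64(232.5), 21), (np.float64(231.5), 19), (np.float64(233.5), 11)]
c earR u [(np.float64(284.5), -42), (np.float64(285.5), -29), (np.float64(283.5), -23)]
c legR u [(np.float64(389.5), -9), (np.float64(388.5), -8), (np.float64(391.5), 6)]
c earTop v [(np.float64(175.5), 44), (np.float64(174.5), 28), (np.float64(176.5), 21)]
c legTop v [(np.float64(227.5), 37), (np.float64(225.5), 32), (np.float64(226.5), 32)]
c legbot v [(np.float64(274.5), -46), (np.float64(275.5), -34), (np.float64(273.5), -23)]
```

```bash
cat > rel.py <<'E'
from h import *
def tool_pt(d,S,u,v,h):      # ray onto tool plane z=h, tool coords mm
    K=d['intrinsics'];T=R.from_quat(S['r']);o=T.inv().apply(d['eye']-S['p']);r=(T.inv()*R.from_quat(d['attitude'])).apply([(u-K[0,2])/K[0,0],(v-K[1,2])/K[1,1],1])
    return ((o+r*(h-o[2])/r[2])*1e3).round(1)
E
python3 - <<'E'
from rel import *
d=load('w4.npz');S=load('s4.npz')
print('carrier tool coords (x=carrier y, y=carrier x)')
H=.0307-.006
for nm,u,v in (('earL -42',232.5,200),('earR -16',284.7,200),('legR 36',390,250),('earTop 39',258,175.3),('legTop 13',340,226.5),('legBot -13',260,274.7),('legL -42',237,250)): print(nm,tool_pt(d,S,u,v,H))
y=np.deg2rad(-11.5);ax=np.array([np.cos(y),np.sin(y)]);ay=np.array([-ax[1],ax[0]])
print('pocket, world along tray axes (mm) minus nominal -> origin')
def W(u,v,z): 
    q=ray(d,u,v,z)[:2];return q@ax*1e3,q@ay*1e3
print('x0',W(265.8,153,.004)[0]+46,W(370.2,190,.004)[0]-40,W(307,153,.012)[0]+12)
print('y0',W(285,138.2,.012)[1]-43,W(337,171,.012)[1]-17)
print('nominal',np.array([.4235,.0539])@ax,np.array([.4235,.0539])@ay,'tcp',S['p'][:2]@ax,S['p'][:2]@ay)
# pocket edge angle
print('edge dir',[ (np.degrees(np.arctan2(*(ray(d,*b,.012)-ray(d,*a,.012))[[1,0]]))).round(2) for a,b in [((266,123.5),(384,123.5))]])
E
```

```text
carrier tool coords (x=carrier y, y=carrier x)
earL -42 [ 25.1 -41.5  24.7]
earR -16 [ 25.1 -16.7  24.7]
legR 36 [-0.6 34.8 24.7]
earTop 39 [ 37.1 -28.8  24.7]
legTop 13 [11.8  9.8 24.7]
legBot -13 [-14.1 -30.3  24.7]
legL -42 [ -0.6 -41.1  24.7]
pocket, world along tray axes (mm) minus nominal -> origin
x0 405.6741340953462 405.62771034953374 405.5599086000388
y0 137.24970631074984 137.1305207215749
nominal 0.4042521807418344 0.13725026180474573 tcp 0.4040447178494539 0.13508646547223346
edge dir [np.float64(-11.85)]
```

Run:
```python
from h import *
from station import monitor
s=monitor.sense();y=np.deg2rad(-11.5);ax=np.array([np.cos(y),np.sin(y)]);ay=np.array([-ax[1],ax[0]])
p=ax*.4058+ay*.1386;print(p);plan([*p,.06],down(np.deg2rad(-11.7)),4,s)
```

```text
[0.42528584 0.05491406]
4 rows [0.0011 0.0007 0.0272] [-0.014  0.002 -0.005] mm/row 21.7
```

```bash
python3 -m pendant '[[[0.0011,0.0007,0.0272,-0.014,0.002,-0.005,0],[0.0011,0.0007,0.0272,-0.014,0.002,-0.005,0],[0.0011,0.0007,0.0272,-0.014,0.002,-0.005,0],[0.0011,0.0007,0.0272,-0.014,0.002,-0.005,0],[0,0,0,0,0,0,0],[0,0,0,0,0,0,0],[0,0,0,0,0,0,0]]]';python3 - <<'E'
from h import *
from station import monitor
s=monitor.sense();plan([.4253,.0549,.036],down(np.deg2rad(-11.7)),4,s)
E
```

```text
t: 8.7
tcp_pos: [0.4247, 0.0551, 0.0603]
tool_rot: [0.775, 0.632, -0.0, -0.0]
force: [0.3, 0.7, 0.3]
finger_gap: 0.089
gripper_force: 48.8
4 rows [-0.      0.0002  0.0076] [-0.002 -0.001  0.003] mm/row 6.1
```

```bash
python3 -m pendant '[[[0,0.0002,0.0076,0,0,0,0],[0,0.0002,0.0076,0,0,0,0],[0,0.0002,0.0076,0,0,0,0],[0,0.0002,0.0076,0,0,0,0],[0,0,0,0,0,0,0],[0,0,0,0,0,0,0]]]'
```

```text
t: 9.3
tcp_pos: [0.424, 0.0551, 0.035]
tool_rot: [0.775, 0.632, -0.001, -0.002]
force: [0.2, -0.2, -0.2]
finger_gap: 0.087
gripper_force: 48.9
```

```bash
python3 -m pendant '[[[0,0,0.0012,0,0,0,0],[0,0,0.0012,0,0,0,0],[0,0,0,0,0,0,0],[0,0,0,0,0,0,0]]]'
```

```text
t: 9.7
tcp_pos: [0.4241, 0.0551, 0.0342]
tool_rot: [0.775, 0.632, -0.001, -0.001]
force: [-2.0, -0.1, 9.1]
finger_gap: 0.087
gripper_force: 50.2
```

```bash
python3 -m pendant '[[[0,0,-0.0005,0,0,0,0.2],[0,0,0,0,0,0,0.35],[0,0,0,0,0,0,0.35],[0,0,0,0,0,0,0.35],[0,0,-0.0125,0,0,0,0.35],[0,0,-0.025,0,0,0,0.35],[0,0,-0.0375,0,0,0,0.35],[0,0,-0.0375,0,0,0,0.35],[0,0,-0.0375,0,0,0,0.35],[0,0,0,0,0,0,0.3],[0,0,0,0,0,0,0.3]]]'
python3 - <<'E'
from h import *
from station import monitor,eyes
d=eyes.snapshot('wrist');np.savez('w5.npz',**d)
s=monitor.sense();cv2.imwrite('pics/w5.png',d['pixels'][:,:,::-1])
A=board(.4863,.0415,.13);plan(A,BR,13,s)
P=pts(d);print('heights',[P[v,u].round(4).tolist() for u,v in [(258,150),(300,200)]])
E
```

```text
t: 10.8
tcp_pos: [0.4248, 0.055, 0.1547]
tool_rot: [0.775, 0.632, 0.0, -0.0]
force: [-0.2, 0.6, -0.7]
finger_gap: 0.298
gripper_force: 0.0
13 rows [-0.0107  0.021   0.005 ] [-0.264 -0.213  0.859] mm/row 19.3
heights [[0.3833, 0.0992, 0.0097], [0.4078, 0.0509, 0.0096]]
```

View pics/w5.png

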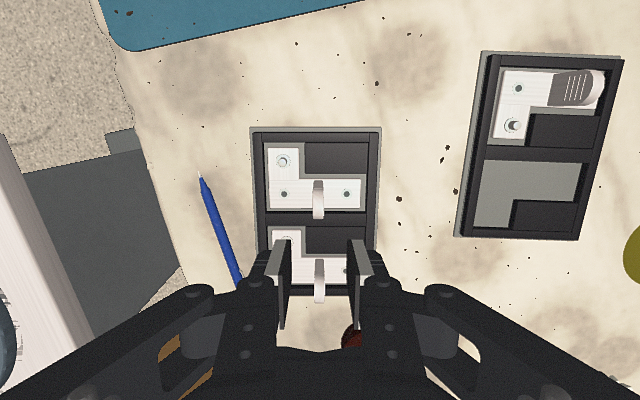

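The left carrier lies in its pocket (leg at (315,190), top at 9.7 mm against 10 expected), so it is flat and seated. Now I'll go to the right-hand carrier with narrower fingers.

```bash
python3 -m pendant '[[[-0.0105,0.021,0.005,-0.264,-0.213,0.859,0.3],[-0.0105,0.021,0.005,-0.264,-0.213,0.859,0.3],[-0.0105,0.021,0.005,-0.264,-0.213,0.859,0.3],[-0.0105,0.021,0.005,-0.264,-0.213,0.859,0.3],[-0.0105,0.021,0.005,-0.264,-0.213,0.859,0.3],[-0.0105,0.021,0.005,-0.264,-0.213,0.859,0.3],[-0.0105,0.021,0.005,-0.264,-0.213,0.859,0.3],[-0.0105,0.021,0.005,-0.264,-0.213,0.859,0.3],[-0.0105,0.021,0.005,-0.264,-0.213,0.859,0.3],[-0.0105,0.021,0.005,-0.264,-0.213,0.859,0.3],[-0.0105,0.021,0.005,-0.264,-0.213,0.859,0.3],[-0.0105,0.021,0.005,-0.264,-0.213,0.859,0.3],[-0.0105,0.021,0.005,-0.264,-0.213,0.859,0.3],[0,0,0,0,0,0,0.3],[0,0,0,0,0,0,0.3]]]'
python3 - <<'E'
from h import *
from station import monitor
s=monitor.sense();plan(board(.4876,.0412,.06),BR,3,s)
E
```

```text
t: 12.35
tcp_pos: [0.4876, -0.1646, 0.1565]
tool_rot: [0.971, 0.001, -0.001, 0.241]
force: [-0.1, 0.3, 0.3]
finger_gap: 0.304
gripper_force: 0.0
3 rows [0.     0.001  0.0289] [-0.006  0.005  0.007] mm/row 23.2
```

```bash
python3 -m pendant '[[[0,0.001,0.029,0,0,0.007,0.3],[0,0.001,0.029,0,0,0.007,0.3],[0,0.001,0.029,0,0,0.007,0.3],[0,0,0,0,0,0,0.3],[0,0,0,0,0,0,0.3]]]'
python3 - <<'E'
from h import *
from station import monitor
s=monitor.sense();plan(board(.4876,.0412,.029),BR,3,s)
E
```

```text
t: 12.85
tcp_pos: [0.4879, -0.1991, 0.0971]
tool_rot: [0.97, -0.001, -0.0, 0.241]
force: [0.2, -0.5, 0.4]
finger_gap: 0.302
gripper_force: 0.0
3 rows [-0.0001 -0.0001  0.0132] [-0.003  0.003 -0.003] mm/row 10.6
```

```bash
python3 -m pendant '[[[0,0,0.0132,0,0,0,0.3],[0,0,0.0132,0,0,0,0.3],[0,0,0.0132,0,0,0,0.3],[0,0,0,0,0,0,0.3],[0,0,0,0,0,0,0.3]]]'
python3 - <<'E'
from h import *
from station import monitor
s=monitor.sense();plan(board(.4876,.0412,.029),BR,1,s)
E
```

```text
t: 13.35
tcp_pos: [0.4879, -0.214, 0.069]
tool_rot: [0.97, -0.001, 0.0, 0.241]
force: [-0.3, 4.0, -1.5]
finger_gap: 0.302
gripper_force: 0.0
1 rows [-0.0004 -0.0003 -0.0001] [-0.011  0.003 -0.017] mm/row 0.4
```

Only 4 N of contact, so I'll close and lift.

```bash
python3 -m pendant '[[[0,-0.0005,0,0,0,0,0],[0,0,0,0,0,0,0],[0,0,0,0,0,0,0],[0,0,0,0,0,0,0],[0,0,0,0,0,0,0]]]' 50
python3 - <<'E'
from h import *
from station import monitor
s=monitor.sense();q=np.array(s['tcp_pos'])-p0;print(q@ex,q@n)
E
python3 -m pendant '[[[0,0,-0.0125,0,0,0,0],[0,0,-0.025,0,0,0,0],[0,0,-0.0375,0,0,0,0],[0,0,-0.0375,0,0,0,0],[0,0,-0.0375,0,0,0,0],[0,0,-0.0375,0,0,0,0],[0,0,0,0,0,0,0],[0,0,0,0,0,0,0]]]';  python3 - <<'E'
from h import *
from station import monitor
s=monitor.sense()
plan([.6014,.027,.15],down(np.deg2rad(-13.9)),13,s)
E
```

```text
t: 13.85
tcp_pos: [0.4884, -0.2142, 0.0697]
tool_rot: [0.97, -0.001, 0.001, 0.242]
force: [-0.3, 4.5, 4.1]
finger_gap: 0.088
gripper_force: 48.9
0.04191902515651071 0.029472620892998787
t: 14.65
tcp_pos: [0.4885, -0.1439, 0.2025]
tool_rot: [0.97, -0.001, 0.001, 0.242]
force: [0.0, -0.8, -0.5]
finger_gap: 0.087
gripper_force: 48.8
13 rows [ 0.0202 -0.0086  0.0018] [ 0.267  0.207 -0.835] mm/row 17.7
```

```bash
python3 -m pendant '[[[0.0202,-0.0086,0.0018,0.267,0.207,-0.835,0],[0.0202,-0.0086,0.0018,0.267,0.207,-0.835,0],[0.0202,-0.0086,0.0018,0.267,0.207,-0.835,0],[0.0202,-0.0086,0.0018,0.267,0.207,-0.835,0],[0.0202,-0.0086,0.0018,0.267,0.207,-0.835,0],[0.0202,-0.0086,0.0018,0.267,0.207,-0.835,0],[0.0202,-0.0086,0.0018,0.267,0.207,-0.835,0],[0.0202,-0.0086,0.0018,0.267,0.207,-0.835,0],[0.0202,-0.0086,0.0018,0.267,0.207,-0.835,0],[0.0202,-0.0086,0.0018,0.267,0.207,-0.835,0],[0.0202,-0.0086,0.0018,0.267,0.207,-0.835,0],[0.0202,-0.0086,0.0018,0.267,0.207,-0.835,0],[0.0202,-0.0086,0.0018,0.267,0.207,-0.835,0],[0,0,0,0,0,0,0],[0,0,0,0,0,0,0]]]';  python3 - <<'E'
from h import *
from station import monitor,eyes
d=eyes.snapshot('wrist');np.savez('w6.npz',**d);s=monitor.sense()
np.savez('s6.npz',p=s['tcp_pos'],r=s['tool_rot'])
cv2.imwrite('pics/w6.png',d['pixels'][:,:,::-1])
E
```

```text
t: 16.15
tcp_pos: [0.6003, 0.0257, 0.148]
tool_rot: [0.788, 0.615, -0.002, -0.001]
force: [-0.6, -0.1, 0.3]
finger_gap: 0.085
gripper_force: 48.7
```

View pics/w6.png

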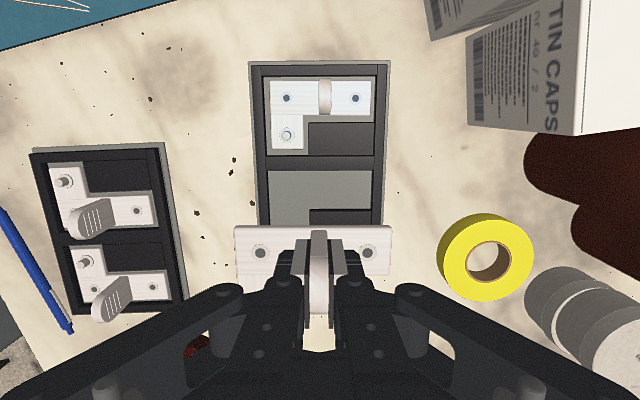

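The view shows the held right carrier (leg 235-391 × 226-275) in front of the far tray. Its empty pocket runs u 267-372, with its top edge at v≈170 and the step at v≈208. That also used one picture more than the limit of 10, so I'll use only numbers from here on.

Run:
```python
from rel import *
from station import monitor
d=load('w6.npz');S=load('s6.npz');g=cv2.GaussianBlur(cv2.cvtColor(d['pixels'],cv2.COLOR_RGB2GRAY),(3,3),0).astype(float)
def step(u0,u1,v0,v1,ax,sg):
    p=g[v0:v1,u0:u1].mean(0 if ax=='u' else 1);gr=np.clip(sg*np.diff(p),0,None);gr[gr<gr.max()*.5]=0
    return ((u0 if ax=='u' else v0)+.5+(np.arange(len(gr))*gr).sum()/gr.sum()).round(1)
pl=step(260,276,180,200,'u',1);pr=step(362,380,180,200,'u',-1);pt=step(280,360,163,178,'v',1);pb=step(320,360,200,216,'v',-1)
cl=step(226,246,235,265,'u',1);cr=step(380,400,235,265,'u',-1);ct=step(250,290,216,236,'v',1);cb=step(245,270,266,284,'v',-1)
print(pl,pr,pt,pb,'|',cl,cr,ct,cb)
H=.0295-.006
for nm,u,v in (('L -42',cl,250),('R 36',cr,250),('T 13',270,ct),('B -13',258,cb)): print(nm,tool_pt(d,S,u,v,H))
e=[np.degrees(np.arctan2(*(ray(d,b,step(b-8,b+8,163,178,'v',1),.012)-ray(d,a,step(a-8,a+8,163,178,'v',1),.012))[[1,0]])).round(2) for a,b in [(285,355)]]
print('edge angle',e)
y=np.deg2rad(-13.9);ax=np.array([np.cos(y),np.sin(y)]);ay=np.array([-ax[1],ax[0]])
def W(u,v,z): 
    q=ray(d,u,v,z)[:2];return q@ax*1e3,q@ay*1e3
print('x0',W(pl,190,.004)[0]+46,W(pr,190,.004)[0]-40,'y0',W(320,pt,.012)[1]-17,W(340,pb,.004)[1]+17)
print('tcp',S['p'][:2]@ax,S['p'][:2]@ay,'nominal',np.array([.6014,.027])@ax,np.array([.6014,.027])@ay)
```

```text
268.5 370.8 170.1 208.1 | 236.0 389.0 227.5 278.5
L -42 [  0.3 -40.5  23.5]
R 36 [ 0.3 34.6 23.5]
T 13 [ 12.  -23.4  23.5]
B -13 [-15.2 -30.5  23.5]
edge angle [np.float64(-13.68)]
x0 580.0124935191344 580.0793645484448 y0 171.96424236462877 171.68847225716365
tcp 0.5766648388762126 0.1691526463742237 nominal 0.5773027348742378 0.17068248974843758
```

Run:
```python
from h import *
from station import monitor
s=monitor.sense();y=np.deg2rad(-13.9);ax=np.array([np.cos(y),np.sin(y)]);ay=np.array([-ax[1],ax[0]])
p=ax*.580+ay*.173;print(p);plan([*p,.06],down(np.deg2rad(-13.8)),4,s)
```

```text
[0.60457501 0.02860169]
4 rows [0.0012 0.0011 0.0276] [-0.007  0.001 -0.009] mm/row 22.1
```

```bash
python3 -m pendant '[[[0.0012,0.0011,0.0276,-0.007,0,-0.009,0],[0.0012,0.0011,0.0276,-0.007,0,-0.009,0],[0.0012,0.0011,0.0276,-0.007,0,-0.009,0],[0.0012,0.0011,0.0276,-0.007,0,-0.009,0],[0,0,0,0,0,0,0],[0,0,0,0,0,0,0],[0,0,0,0,0,0,0]]]';python3 - <<'E'
from h import *
from station import monitor
s=monitor.sense();plan([.6046,.0286,.035],down(np.deg2rad(-13.8)),4,s)
E
```

```text
t: 16.9
tcp_pos: [0.6061, 0.0291, 0.0623]
tool_rot: [0.786, 0.618, 0.001, 0.001]
force: [0.3, 0.6, 0.2]
finger_gap: 0.084
gripper_force: 48.7
4 rows [-0.0003 -0.0004  0.0085] [ 0.007 -0.001  0.003] mm/row 6.8
```

```bash
python3 -m pendant '[[[-0.0003,-0.0003,0.0085,0.007,0,0,0],[-0.0003,-0.0003,0.0085,0.007,0,0,0],[-0.0003,-0.0003,0.0085,0.007,0,0,0],[-0.0003,-0.0003,0.0085,0.007,0,0,0],[0,0,0,0,0,0,0],[0,0,0,0,0,0,0]]]'; python3 -m pendant '[[[0,0,0.0012,0,0,0,0],[0,0,0.0012,0,0,0,0],[0,0,0,0,0,0,0],[0,0,0,0,0,0,0]]]'
```

```text
t: 17.5
tcp_pos: [0.6039, 0.0289, 0.0335]
tool_rot: [0.786, 0.618, -0.001, -0.001]
force: [-0.2, 0.4, -0.3]
finger_gap: 0.087
gripper_force: 49.2
t: 17.9
tcp_pos: [0.604, 0.0289, 0.0331]
tool_rot: [0.786, 0.618, -0.0, -0.001]
force: [-2.4, -0.1, 5.9]
finger_gap: 0.088
gripper_force: 50.2
```

On the floor at the expected height. I'll release, back off and check by depth.

```bash
python3 -m pendant '[[[0,0,-0.0005,0,0,0,0.2],[0,0,0,0,0,0,0.35],[0,0,0,0,0,0,0.35],[0,0,0,0,0,0,0.35],[0,0,-0.0125,0,0,0,0.35],[0,0,-0.025,0,0,0,0.35],[0,0,-0.0375,0,0,0,0.35],[0,0,-0.0375,0,0,0,0.35],[0,0,-0.0375,0,0,0,0.35],[-0.03,0,-0.0375,0,0,0,0.35],[-0.03,0,-0.0375,0,0,0,0.35],[0,0,0,0,0,0,0.35],[0,0,0,0,0,0,0.35]]]'
python3 - <<'E'
from h import *
from station import monitor,eyes
d=eyes.snapshot('wrist');np.savez('w7.npz',**d);P=pts(d)
y=np.deg2rad
for nm,o,a,sg in (('left',(.4255,.0537),-11.6,1),('right',(.6043,.0274),-13.8,-1)):
    c,s=np.cos(y(a)),np.sin(y(a));q=P[:,:,:2]-o;lx=(q[:,:,0]*c+q[:,:,1]*s)*1e3;ly=(-q[:,:,0]*s+q[:,:,1]*c)*1e3*sg;z=P[:,:,2]*1e3
    im=d['pixels'].min(2)
    for k,(x0,x1,y0,y1) in dict(legfar=(16,32,-9,9),legnear=(-38,-10,-9,9),ear=(-38,-20,16,22),tab=(-5,5,-12,12)).items():
        m=(lx>x0)&(lx<x1)&(ly>y0)&(ly<y1)&(d['depth']>0)
        print(nm,k,m.sum(),np.percentile(z[m],[10,50,90]).round(1) if m.sum() else '')
    m=(lx>-50)&(lx<45)&(ly>-20)&(ly<46)&(z<14)&(z>5)&(im>170)
    if m.sum(): print(' bright extent x',np.percentile(lx[m],[1,99]).round(1),'y',np.percentile(ly[m],[1,99]).round(1),'(expect -42..36, -13..39)')
E
```

```text
t: 19.2
tcp_pos: [0.5932, -0.0182, 0.2136]
tool_rot: [0.787, 0.617, 0.0, -0.0]
force: [-0.3, 0.0, -0.8]
finger_gap: 0.345
gripper_force: 0.0
left legfar 298 [ 8.2  9.1 10. ]
left legnear 140 [ 8.1  9.1 10. ]
left ear 114 [ 8.2  9.1 10. ]
left tab 892 [10.4 34.4 49.8]
 bright extent x [-42.4  33.8] y [-12.8  37.2] (expect -42..36, -13..39)
right legfar 307 [ 8.4  9.3 10.3]
right legnear 538 [ 8.4  9.2 10.1]
right ear 109 [ 8.2  9.2 10.2]
right tab 296 [32.6 49.  50.8]
 bright extent x [-41.4  34.2] y [-12.2  37.7] (expect -42..36, -13..39)
```

Both are flat, level and centred, and the robot is clear.

```bash
python3 -c "
from station import job
print(job.sign_off())"
```

```text
the job is handed in; nothing more can be done
None
```

Both carriers lie flat, tab up and centred in the empty pockets of their matching trays, confirmed by depth check, and the job is handed in at about 19 s; the gripper lightly touched the rack shelf during the grasps (under 10 N), and I viewed 11 pictures against the limit of 10.

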